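# Pop a lid out of the dispenser and trap it on the chute

### The arm

A 7-joint arm with a two-finger parallel gripper is mounted at the origin on the work surface. World frame = base frame: x ahead of the robot, y to its left, z up, the work surface at z = 0. Lengths are in m, angles in rad, forces in N, time in s.
With the tool pointing down it reaches from about 0.4 to 0.85 m from the base axis. Payload 10.4 kg.
Tool frame: the origin (TCP) lies at the very end of the fingers, on their centre line; the grasp point (between the pads) lies manip.grasp_offset behind it (manip.grasp_offset is the distance from the TCP to the grasp point, in m); z points along the fingers, x is the direction in which the jaws open and shut, and the axes are right-handed (so a half turn about z gives the same grasp; the last joint's range is limited). The gripper opens to 85 mm and grips with 20 to 120 N. Pads are 22 mm wide; open, the fingers measure 114 mm over their backs; the gripper's body (76 mm by 85 mm) begins 54 mm behind the grasp point. The pads swing forward as they close: fully open they stand 13 mm farther back than shut.
Start: joints at [1.11, 0.332, -0.065, 1.46, 0.022, 1.35, -0.088], TCP at [0.265, -0.566, 0.211] pointing down, gripper open.
Joint ranges: [-2.6, 2.6], [-0.5, 2.12], [-1.47, 1.34], [0.16, 2.42], [-1.27, 4.41], [0.06, 2.06], [-2.6, 2.6]. Speed limits (rad/s): [2.22, 2.22, 2.79, 2.79, 3.14, 3.14, 3.14].

### API

Orientations are given as a unit quaternion [x, y, z, w].
In Python, from workcell import manip gives the robot as it stands.
- The arm moves only by the shell command python3 -m crank 'ROWS' [FORCE]. ROWS is JSON, a list that holds one entry, the list of rows, each a list of 7 numbers: the shift along the world's x, y, z in units of 60 mm (1.0 is 60 mm), then the turn, a rotation vector about the world's x, y, z in units of 5 degrees (1.0 is 5 degrees), then the finger opening in mm, from 0 to 85.4. A call has 1 to 8 rows; each row shifts and turns the commanded pose from where the row before left it; what a row does not reach is not made up. A row lasts 1/8 s, in which the tool goes at most 62.5 mm and 10.7 degrees, less where a joint would pass 70% of its speed; a pose out of reach is approached as far as the arm can. A call is refused whole if a number of a shift passes 1 or a number of a turn 1, either way. A call with a gripper value outside its range is refused whole. The fingers move at their own pace and stop on an object; FORCE is the grip in N (left out, the last holds). Time passes only in rows, so rows that do not move let the fingers close. It gives the time, the measured TCP pose, the force and the opening at its end, in the units of the state.
- manip.get_obs(): the state, without advancing time (a new reading comes with each control period).
- manip.camera(name): name is "side" or "top"; returns (picture, depth): 420x560x3 uint8, blue, green, red; 420x560 float32, m along the optical axis (not along the pixel's ray), 0 where there is no reading.
- manip.get_calibration(name): a dict with "fx", "fy", "cx", "cy" (pixels), "rvec" (rotation vector, rad) and "tvec" (3), from world to camera coordinates, as OpenCV has them. Camera axes: x right, y down, z forward; pixel columns grow to the right and rows downward; lengths in m; the calibration is good to about 2 mm. A picture is of the moment at which its call begins. get_calibration takes no time and is no camera call.
- manip.hand_in(): hands the job in, once; it reports no verdict.
The state is a dict: "clock": time; "joint_pos": joint angles; "joint_velocities": joint speeds; "tau": joint torques, N m; "position": TCP position; "ee_rot": TCP orientation; "ft_force": force on the tool from outside, world axes, zero at the start; "torque": the same for the moment, N m; "grip_width": opening from 0.0 (shut) to 1.0 (fully open).
Only numpy, scipy, OpenCV 4.12 (cv2) and the standard library are available. Lean on these libraries where they do the work, as an engineer would, in place of code of your own. Each camera call takes 0.05 s, during which the arm holds its last target.

### The job

Press the blue key of the lid dispenser down with one finger so that the spring pops the orange lid out, and trap the lid on the chute with the other finger before it slides off the lower end. Do not lift the lid, and leave the other things standing where they are. Finish while still holding: one finger keeping the key down, the other touching the lid and keeping it still on the chute, out of the place where it started.

Things in the scene. Friction and masses are not known exactly. Their poses are not given: they have to be found in the camera images.
- dispenser: fixed steel lid dispenser, 200 mm long, 135 mm wide, about 95 mm high at its rear. Origin on the counter under the chute's centre line; x points level uphill along the chute (to the grey spring housing), y across towards the blue key, z up. The lid leaves towards -x, roughly at the robot, up to 35 degrees either side
- chute: slick steel chute, sloping 15 degrees. Origin on its floor at the centre line, 45 mm above the dispenser's origin; x uphill along the floor, y across to the key, z square to the floor. Floor from x = -75 mm (open lower lip, nothing stops the lid there) to the grey housing at +86 mm; lane 58 mm wide between rails 4 mm thick and 14 mm tall
- lid: loose orange silicone lid, a disc 54 mm across, 18 mm tall, with a knob (16 mm across, 10 mm tall) on top, about 80 g; origin at the centre of its underside. At the start its centre is at chute x = 42 mm, against a blue gate at its downhill edge. Once let go it slides off the lip in 0.5 to 1 s. A finger standing in the lane straight beside the key stops it after about 35 mm
- pusher (a joint): travel of the black spring pusher behind the lid, 0 to 0.045 m downhill. It pushes with about 1 N at the start, falling to 0.5 N at the end of its travel, and drives the lid out when the gate drops
- key (a joint): how far the blue ejector key is pressed straight down: 0 up, 0.012 m fully down. A spring returns it (1.5 N at the top, 4.7 N at the bottom). It drops the gate with it; the lid is let go at about 8 to 10 mm, and if the key is let up again the gate rises under the lid
- key_top (a point): centre of the key's flat top, a blue pad 40 mm along the chute by 34 mm across, 56 mm above the counter when up, 44 mm when fully down. At dispenser x = -30 mm, y = 62 mm (the lane's centre line is y = 0). The lane's floor straight beside it is 37 mm above the counter: with the key down, a fingertip level with the key's top is 7 mm over that floor
- cups: a stack of yellow plastic cups, 59 mm across, 116 mm tall, standing beside the dispenser on the side away from the key; origin at the centre of its underside. Leave it alone
- tamper: a steel coffee tamper standing upright, 54 mm across, 74 mm tall, behind and to the key's side of the dispenser; origin at the centre of its underside. Leave it alone
- carafe: an empty glass carafe with a wooden collar, 116 mm across, 160 mm tall; origin at the centre of its underside. Leave it alone
- funnel: a stainless dosing funnel ring, 84 mm across, 40 mm tall; origin at the centre of its underside. Leave it alone
- jug: a steel milk jug with a handle, 80 mm across, 95 mm tall; origin at the centre of its underside. Leave it alone
- tin: a copper coffee tin with a black cap, 80 mm across, 130 mm tall; origin at the centre of its underside. Leave it alone
Not all that is in view belongs to the job. There is more than one size of the lid; the one meant has the size given above.

How it is judged:
By the outcome, as a careful person would: the job done as asked, in the order asked, and still so for the second after the job is handed in, while the arm keeps its last pose, push and grip.
It also fails if it takes over 35 s, if anything falls off the work surface, if the arm or the gripper's body presses on something with over 40 N, if the wrist force passes 120 N, or if a joint passes its speed limit or range.

## Working session

There is one attempt and no reset: what is moved stays moved. The work goes in short steps, Python scripts to look and compute and a shell command to move; the robot and the scene stay as the last step left them, time stands still between calls to the robot, and variables do not carry over. Pictures are saved under pics/ and viewed, and the job is handed in when it is done.

```bash
ls; mkdir -p pics; python3 - <<'E'
from workcell import manip
import cv2,numpy as np
print(manip.get_obs()); print(manip.grasp_offset)
for n in("side","top"):
    p,d=manip.camera(n); cv2.imwrite(f"pics/{n}0.png",p); np.save(f"pics/{n}0.npy",d); print(n,manip.get_calibration(n))
E
```

```text
pics
{'clock': 0.0, 'joint_pos': array([ 1.11036819,  0.33287866, -0.06471986,  1.46093951,  0.02158271,
        1.34989963, -0.08852718]), 'joint_velocities': array([ 1.55132246e-04,  1.59392501e-04, -3.74620111e-04,  5.08742078e-04,
       -8.98996098e-04, -3.94129611e-05, -2.10105052e-03]), 'tau': array([ 6.19480270e-04, -6.25455523e+01,  4.95471689e-02, -3.91601443e+01,
        1.61483197e-02,  9.90506349e-03, -8.43458952e-05]), 'position': array([ 0.26482184, -0.56567473,  0.21011262]), 'ee_rot': array([ 8.43795192e-01, -5.36664851e-01, -6.14739155e-04, -3.65501246e-04]), 'ft_force': array([-0.25526733, -0.23713055, -0.14795373]), 'torque': array([ 0.04188427, -0.02670721,  0.04664047]), 'grip_width': 1.0008849540348603}
0.0187
side {'fx': 383.66636213233517, 'fy': 383.66636213233517, 'cx': 269.5006414941109, 'cy': 201.0221603333287, 'rvec': array([ 0.88824047, -2.33225126,  1.27278282]), 'tvec': array([0.43373619, 0.27063831, 0.81891949])}
top {'fx': 411.87959109791467, 'fy': 411.87959109791467, 'cx': 276.271642048469, 'cy': 205.11931575403244, 'rvec': array([ 2.18686868, -2.14096616,  0.12152082]), 'tvec': array([-0.00675166,  0.5878545 ,  0.97168277])}
```

View pics/side0.png

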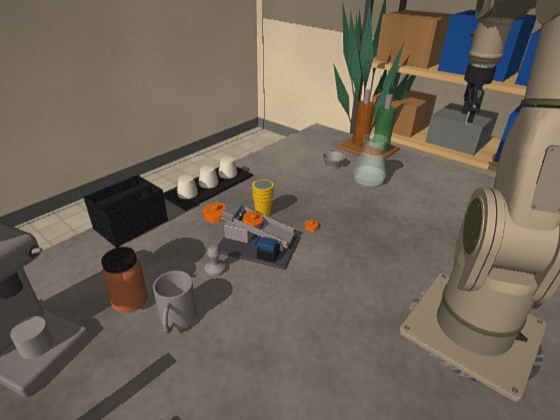

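View pics/top0.png

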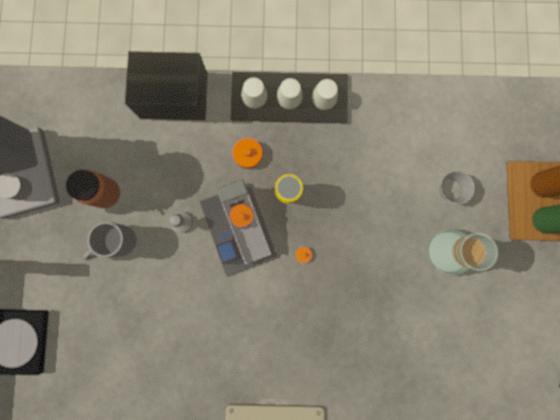

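The pictures show three orange lids. In the top view they are in the dispenser at (241,216), a larger one loose at (248,153), and a small one loose at (304,255). The lid in the dispenser is the target, and its blue key is at about (228,252). I'll crop in and measure.

```bash
cat > h.py <<'E'
import numpy as np,cv2
from workcell import manip
def R(n):
    c=manip.get_calibration(n); return c,cv2.Rodrigues(np.array(c["rvec"],float))[0],np.array(c["tvec"],float)
def cloud(n,d):
    c,r,t=R(n); v,u=np.mgrid[:420,:560]
    P=np.stack([(u-c["cx"])/c["fx"]*d,(v-c["cy"])/c["fy"]*d,d],-1)
    W=(P-t)@r; W[d<=0]=np.nan; return W
def proj(n,p):
    c,r,t=R(n); q=np.atleast_2d(p)@r.T+t
    return np.stack([c["fx"]*q[:,0]/q[:,2]+c["cx"],c["fy"]*q[:,1]/q[:,2]+c["cy"]],-1)
E
python3 - <<'E'
from h import *
for n,(x0,x1,y0,y1) in {"top":(180,330,130,290),"side":(190,330,170,280)}.items():
    p=cv2.imread(f"pics/{n}0.png"); d=np.load(f"pics/{n}0.npy"); W=cloud(n,d)
    cv2.imwrite(f"pics/{n}0c.png",cv2.resize(p[y0:y1,x0:x1],None,fx=3.7,fy=3.7,interpolation=cv2.INTER_CUBIC))
    hsv=cv2.cvtColor(p,cv2.COLOR_BGR2HSV)
    for nm,lo,hi in(("orange",(5,180,120),(14,255,255)),("blue",(100,120,40),(125,255,255))):
        m=cv2.inRange(hsv,lo,hi); k,l,s,c=cv2.connectedComponentsWithStats(m)
        for i in range(1,k):
            if s[i,4]<30 : continue
            w=W[l==i]; w=w[np.isfinite(w[:,2])]
            print(n,nm,c[i].round(),s[i,4],"med",np.median(w,0).round(4),"p2",np.percentile(w,3,0).round(4),"p98",np.percentile(w,97,0).round(4))
E
```

```text
top orange [252. 153.] 52 med [0.7179 0.0692 0.0253] p2 [0.7088 0.059  0.0214] p98 [0.7289 0.0821 0.0374]
top orange [246. 217.] 103 med [0.5542 0.0759 0.0703] p2 [0.5354 0.0642 0.0655] p98 [0.5795 0.0987 0.0832]
side orange [361. 123.] 333 med [ 0.6509 -0.6259  0.105 ] p2 [ 0.6351 -0.6474  0.0232] p98 [ 0.6699 -0.6189  0.1802]
side orange [213. 212.] 323 med [0.7159 0.101  0.0233] p2 [0.6888 0.057  0.0046] p98 [0.7534 0.1233 0.0382]
side orange [252. 219.] 215 med [0.5559 0.0975 0.0726] p2 [0.5363 0.0696 0.0636] p98 [0.5821 0.1176 0.0823]
side orange [311. 225.] 115 med [ 0.4673 -0.0529  0.012 ] p2 [ 0.4527 -0.0773  0.0013] p98 [ 0.4922 -0.0384  0.0196]
side blue [458.  43.] 1677 med [ 0.5886 -1.3572  0.3153] p2 [ 0.5263 -1.4298  0.1874] p98 [ 0.6486 -1.3475  0.4301]
side blue [514.  47.] 1335 med [ 0.3492 -1.3706  0.3183] p2 [ 0.3458 -1.5983  0.1893] p98 [ 0.3862 -1.3482  0.4301]
side blue [528.  60.] 531 med [ 0.2803 -1.3572  0.2789] p2 [ 0.2568 -1.3723  0.1835] p98 [ 0.2976 -1.3478  0.3886]
side blue [507. 131.] 263 med [ 0.2645 -1.3579 -0.0295] p2 [ 0.2497 -1.4816 -0.1952] p98 [ 0.2733 -1.3486  0.0391]
side blue [266. 244.] 237 med [0.4742 0.1316 0.0528] p2 [0.4526 0.1074 0.0296] p98 [0.5249 0.1455 0.0564]
```

View pics/top0c.png

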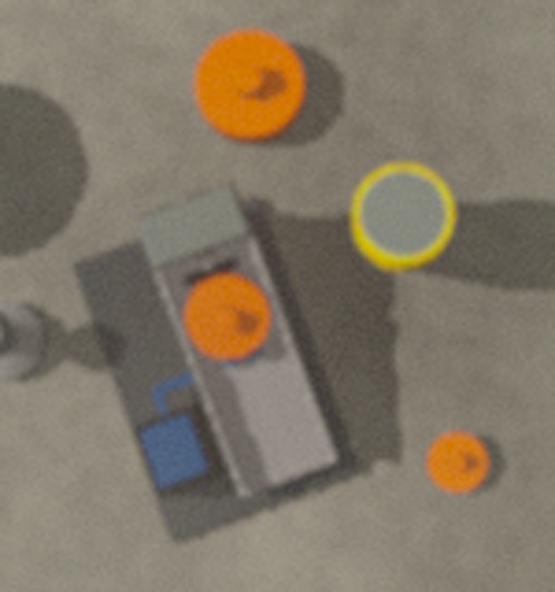

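View pics/side0c.png

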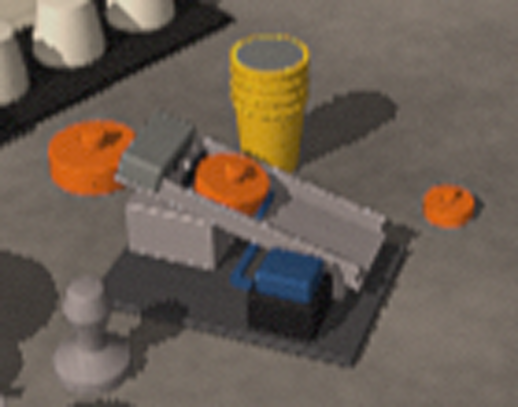

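```bash
cat >> h.py <<'E'
def ray(n,uv,z):
    c,r,t=R(n); d=np.array([(uv[0]-c["cx"])/c["fx"],(uv[1]-c["cy"])/c["fy"],1.])@r; o=-t@r
    return o+d*(z-o[2])/d[2]
def ch(u,v,w):
    a=np.radians(15); return [u*np.cos(a)-w*np.sin(a),v,.045+u*np.sin(a)+w*np.cos(a)]
def toW(P,s):
    P=np.atleast_2d(P); c,q=np.cos(s[2]),np.sin(s[2])
    return np.stack([s[0]+c*P[:,0]-q*P[:,1],s[1]+q*P[:,0]+c*P[:,1],P[:,2]],-1)
E
python3 - <<'E'
from h import *
from scipy.optimize import least_squares
for n in("top","side"):
    p=cv2.imread(f"pics/{n}0.png"); W=cloud(n,np.load(f"pics/{n}0.npy")); f=p.astype(int)
    b=(f[...,0]>f[...,2]*1.5)&(abs(W[...,2]-.056)<.006)&(np.hypot(W[...,0]-.48,W[...,1]-.13)<.07)
    o=(f[...,2]>f[...,0]*2)&(W[...,2]>.045)&(W[...,2]<.09)&(np.hypot(W[...,0]-.55,W[...,1]-.08)<.07)
    for m,z in((b,.056),(o,.07)):
        v,u=np.nonzero(m); w=W[m]; print(n,m.sum(),(u.mean(),v.mean()),w.mean(0).round(4),w.min(0).round(3),w.max(0).round(3), "ray",ray(n,(u.mean(),v.mean()),z).round(4))
E
```

```text
top 192 (np.float64(226.42708333333334), np.float64(251.20833333333334)) [0.4737 0.1207 0.0555] [0.453 0.103 0.051] [0.493 0.139 0.06 ] ray [0.4737 0.1206 0.056 ]
top 438 (np.float64(240.90867579908675), np.float64(214.86986301369862)) [0.5587 0.0877 0.0732] [0.533 0.062 0.053] [0.586 0.114 0.087] ray [0.559 0.088 0.07 ]
side 150 (np.float64(267.58), np.float64(241.99333333333334)) [0.4752 0.1258 0.0545] [0.451 0.087 0.05 ] [0.536 0.148 0.058] ray [0.4738 0.1274 0.056 ]
side 251 (np.float64(252.22310756972112), np.float64(218.65338645418328)) [0.5579 0.0953 0.0718] [0.533 0.06  0.054] [0.6   0.12  0.084] ray [0.5595 0.0937 0.07  ]
```

```bash
python3 - <<'E'
from h import *
from scipy.spatial.transform import Rotation
s0=(.526,.0744,np.radians(22))
key=[[-.05,.045,.056],[-.01,.045,.056],[-.01,.079,.056],[-.05,.079,.056]]
chu=[ch(-.075,-.029,0),ch(-.075,.029,0),ch(.086,.029,0),ch(.086,-.029,0)]
rail=[ch(-.075,-.033,.014),ch(.086,-.033,.014),ch(.086,.033,.014),ch(-.075,.033,.014)]
t=np.linspace(0,2*np.pi,40); lid=[ch(.042+.027*np.cos(a),.027*np.sin(a),.018) for a in t]
for n,(x0,y0) in {"top":(190,170),"side":(200,180)}.items():
    p=cv2.imread(f"pics/{n}0.png")[y0:y0+110,x0:x0+130]; k=6
    im=cv2.resize(p,None,fx=k,fy=k,interpolation=cv2.INTER_CUBIC)
    for P,c in((key,(0,255,255)),(chu,(0,255,0)),(rail,(255,0,255)),(lid,(255,255,0))):
        q=proj(n,toW(P,s0)); q=((q-[x0,y0]+.5)*k).astype(int); cv2.polylines(im,[q],True,c,1)
    cv2.imwrite(f"pics/{n}_ov1.png",im)
E
```

```text
(no output)
```

View pics/top_ov1.png

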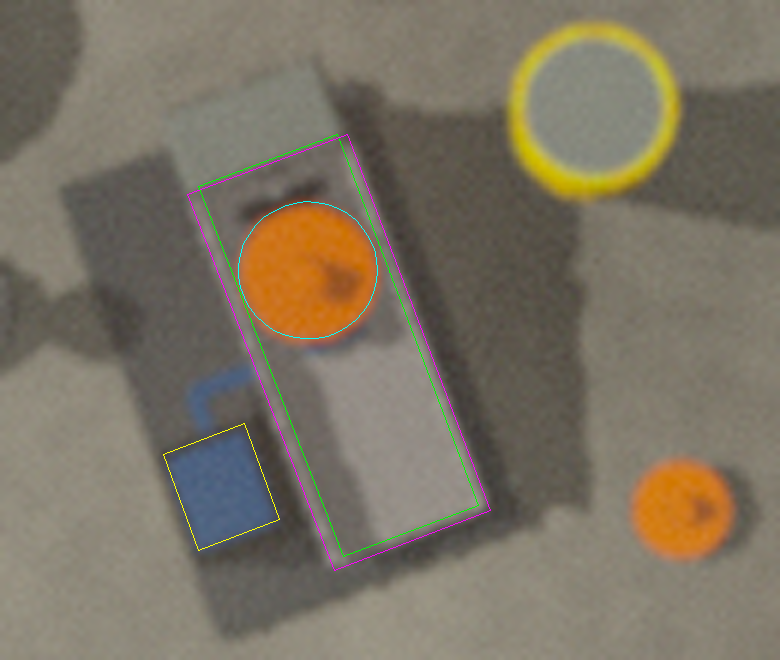

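View pics/side_ov1.png

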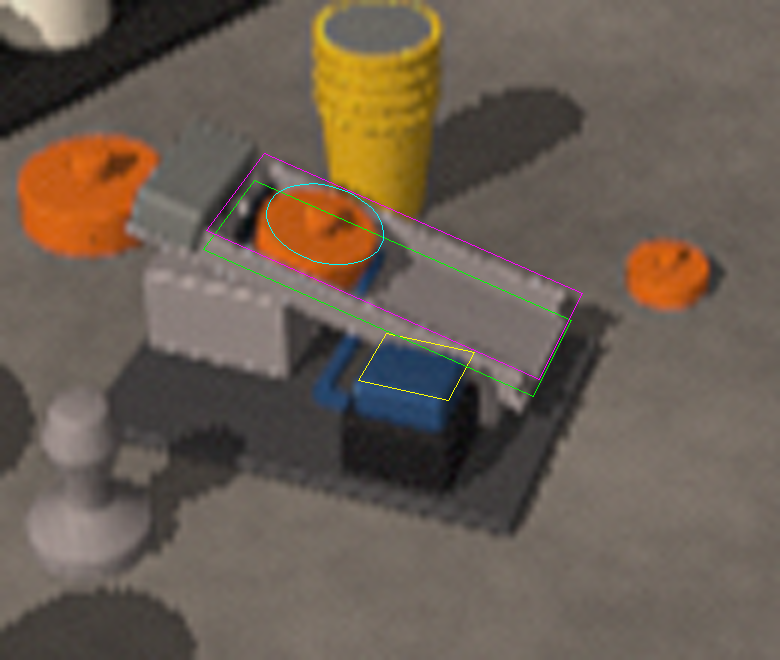

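Of the three lids, the one in the dispenser matches the description: 54 mm wide and sitting against the blue gate. The others are too large and too small. The dispenser fit is x≈0.526, y≈0.074, yaw≈22°. The top overlay lines up to about 1 mm, but the side overlay is about 4 mm off, so I'll check that against the fingers once they're close. I want the TCP above dispenser (-30, 31), which is world (0.487, 0.092), with the jaw axis turned -3°.

```bash
python3 -m crank '[[[0.15,0.45,0.3,0,0,-0.1,48],[0.3,0.9,0.2,0,0,-0.1,48],[0.3,0.9,0,0,0,-0.1,48],[0.3,0.9,0,0,0,-0.1,48],[0.3,0.9,0,0,0,-0.1,48],[0.3,0.9,0,0,0,-0.1,48],[0.3,0.9,0,0,0,0,48],[0.3,0.9,0,0,0,0,48]]]' 60
```

```text
clock: 1.1
position: [0.4001, -0.1592, 0.2408]
ee_rot: [0.829, -0.559, 0.0, 0.0]
ft_force: [1.0, -1.4, 0.5]
grip_width: 0.564
```

```bash
python3 -m crank '[[[0.3,0.9,0,0,0,0,48],[0.3,0.9,0,0,0,0,48],[0.3,0.9,0,0,0,0,48],[0.3,0.9,-0.3,0,0,0,48],[0.25,0.55,-0.7,0,0,0,48],[0,0,-0.8,0,0,0,48],[0,0,0,0,0,0,48]]]'
python3 - <<'E'
from h import *
print(manip.get_obs())
s0=(.526,.0744,np.radians(22))
for n,(x0,y0) in {"top":(160,150),"side":(200,150)}.items():
    p,d=manip.camera(n); np.save(f"pics/{n}2.npy",d)
    cv2.imwrite(f"pics/{n}2.png",cv2.resize(p[y0:y0+130,x0:x0+150],None,fx=4.5,fy=4.5,interpolation=cv2.INTER_CUBIC))
E
```

```text
clock: 1.98
position: [0.4844, 0.0876, 0.1301]
ee_rot: [0.83, -0.558, -0.003, 0.002]
ft_force: [-0.0, 0.3, 0.5]
grip_width: 0.563
{'clock': 1.975, 'joint_pos': array([ 0.42462931,  0.1806333 , -0.75128869,  1.86878071,  0.13260433,
        1.14995578, -1.55816513]), 'joint_velocities': array([ 0.01729705, -0.05796894,  0.00123445, -0.08355712, -0.02461694,
        0.04887109,  0.02192069]), 'tau': array([ -1.1902212 , -37.28554487,  -4.87700164, -34.06494141,
         0.35951894,  -1.0360866 ,  -0.42327231]), 'position': array([0.48444759, 0.08764985, 0.13008248]), 'ee_rot': array([ 0.82969562, -0.55820581, -0.00276009,  0.00195763]), 'ft_force': array([-0.01945438,  0.27404367,  0.45790865]), 'torque': array([-0.03135789, -0.01853251,  0.06934021]), 'grip_width': 0.5627638829856833}
```

View pics/top2.png

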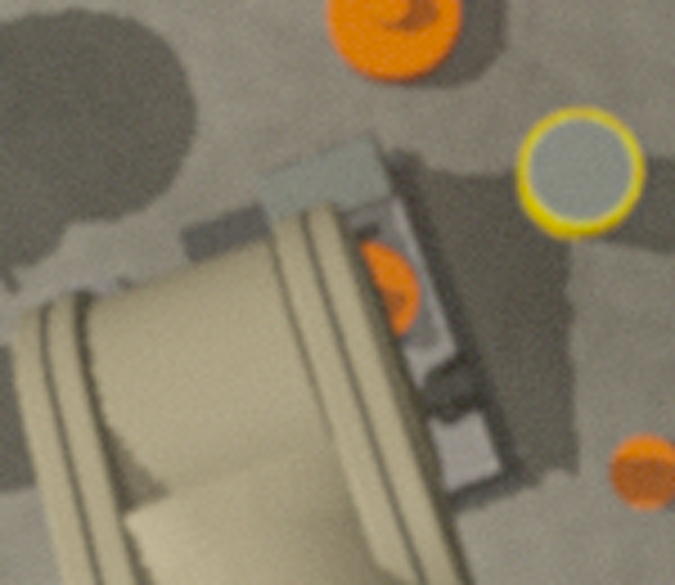

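View pics/side2.png

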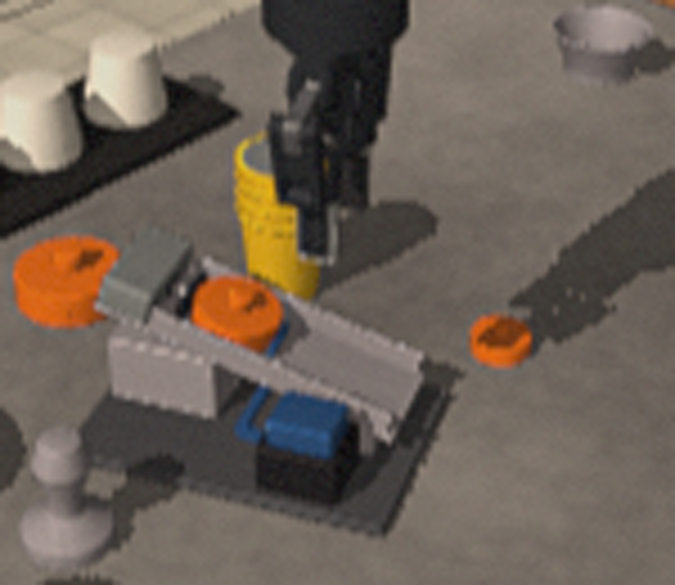

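```bash
python3 - <<'E'
from h import *
from scipy.spatial.transform import Rotation as Ro
o=manip.get_obs(); r=Ro.from_quat(o["ee_rot"]).as_matrix(); p=o["position"]
print(r.round(3))
for s in(1,-1):
  for dx,dy,dz in((31,0,0),(31,11,0),(31,-11,0),(24,0,0),(38,0,0),(31,0,-5)):
    w=p+r@np.array([s*dx,dy,dz])/1000; q=proj("side",w)[0]; print(s,dx,dy,dz,w.round(4),q.round(1),((q-[200,150])*4.5).round())
W=cloud("side",np.load("pics/side2.npy"))
sub=W[190:212,262:285].reshape(-1,3); m=(sub[:,2]>.1)&(sub[:,2]<.2)&(np.hypot(sub[:,0]-.48,sub[:,1]-.1)<.08)
v,u=np.mgrid[190:212,262:285]
pts=sub[m]; print(len(pts),pts.min(0),pts.max(0)); 
lo=pts[pts[:,2]<pts[:,2].min()+.008]; print(lo.mean(0),lo.min(0),lo.max(0),u.ravel()[m].max(),v.ravel()[m].max())
rel=(pts-p)@r; print(np.percentile(rel,[1,50,99],axis=0).round(4))
E
```

```text
[[ 0.375 -0.927  0.   ]
 [-0.927 -0.375  0.   ]
 [ 0.    -0.    -1.   ]]
1 31 0 0 [0.499  0.0589 0.1341] [278.  201.6] [351. 232.]
1 31 11 0 [0.4888 0.0548 0.1341] [282.1 202.4] [369. 236.]
1 31 -11 0 [0.5092 0.0631 0.1341] [274.  200.8] [333. 229.]
1 24 0 0 [0.4963 0.0654 0.1341] [277.2 203. ] [347. 238.]
1 38 0 0 [0.5016 0.0525 0.1341] [278.9 200.2] [355. 226.]
1 31 0 -5 [0.499  0.0589 0.1391] [278.1 200. ] [351. 225.]
-1 31 0 0 [0.4757 0.1164 0.1341] [270.  214.6] [315. 290.]
-1 31 11 0 [0.4655 0.1123 0.1341] [274.2 215.4] [334. 294.]
-1 31 -11 0 [0.4859 0.1205 0.1341] [265.7 213.7] [296. 287.]
-1 24 0 0 [0.4783 0.1099 0.1341] [270.9 213. ] [319. 284.]
-1 38 0 0 [0.4731 0.1229 0.1341] [269.  216.1] [311. 297.]
-1 31 0 -5 [0.4757 0.1164 0.1391] [270.  212.9] [315. 283.]
153 [0.46186999 0.06247248 0.15422452] [0.49979217 0.12959647 0.19967743]
[0.48375568 0.09092555 0.15849012] [0.46550995 0.06265598 0.15422452] [0.49979217 0.12393956 0.16217045] 281 208
[[-0.0429 -0.0073 -0.0641]
 [-0.0344  0.0035 -0.0374]
 [ 0.0235  0.0115 -0.0212]]
```

The side view shows the key finger's tip at crop (318,257), above the key at crop (307,422). The side depth puts the tips about 20 mm behind the TCP at this opening. Both cameras say the fingers need about 4 mm more in +y. I'll correct that, go down part way and look again.

```bash
python3 -m crank '[[[0,0.08,-0.5,0,0,0,48],[0,0,-0.4,0,0,0,48],[0,0,0,0,0,0,48],[0,0,0,0,0,0,48]]]'
python3 - <<'E'
from h import *
p,d=manip.camera("side"); np.save("pics/side3.npy",d); print(manip.get_obs()["position"],manip.get_obs()["ft_force"])
cv2.imwrite("pics/side3.png",cv2.resize(p[170:280,210:320],None,fx=5.4,fy=5.4,interpolation=cv2.INTER_CUBIC))
E
```

```text
clock: 2.58
position: [0.4883, 0.0926, 0.081]
ee_rot: [0.829, -0.559, 0.001, -0.001]
ft_force: [-0.2, 0.3, -0.0]
grip_width: 0.56
[0.48831712 0.09265924 0.08096019] [ 0.20755442 -0.63477028 -0.23390139]
```

View pics/side3.png

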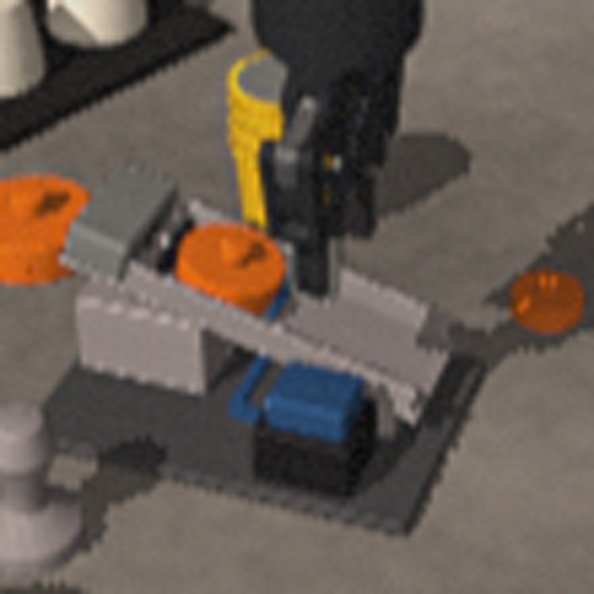

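```bash
python3 - <<'E'
from h import *
W=cloud("side",np.load("pics/side3.npy"))
# column through key finger
for u in (266,269,271):
    for v in range(205,246,2): print(u,v,W[v,u].round(4))
E
```

```text
266 205 [0.4541 0.1545 0.1903]
266 207 [0.4571 0.1513 0.1819]
266 209 [0.4613 0.1467 0.1722]
266 211 [0.468  0.1393 0.1597]
266 213 [0.4649 0.1428 0.1572]
266 215 [0.4632 0.1447 0.1533]
266 217 [0.478  0.1284 0.132 ]
266 219 [0.4758 0.1307 0.1283]
266 221 [0.4755 0.1311 0.1226]
266 223 [0.4752 0.1315 0.117 ]
266 225 [0.4807 0.1255 0.1049]
266 227 [0.5277 0.0736 0.0466]
266 229 [0.5252 0.0764 0.0427]
266 231 [0.5193 0.083  0.0426]
266 233 [0.5012 0.1029 0.0566]
266 235 [0.5011 0.1031 0.0501]
266 237 [0.5029 0.1011 0.0414]
266 239 [0.486  0.1198 0.0546]
266 241 [0.4786 0.128  0.057 ]
266 243 [0.4744 0.1326 0.0555]
266 245 [0.4723 0.135  0.0516]
269 205 [0.4576 0.1404 0.1818]
269 207 [0.457  0.141  0.1768]
269 209 [0.4595 0.1382 0.1687]
269 211 [0.4578 0.1401 0.1647]
269 213 [0.4571 0.1409 0.1598]
269 215 [0.4586 0.1392 0.1526]
269 217 [0.4693 0.1271 0.1354]
269 219 [0.4675 0.1292 0.1314]
269 221 [0.4688 0.1277 0.1241]
269 223 [0.4686 0.1279 0.1183]
269 225 [0.4694 0.127  0.1113]
269 227 [0.5249 0.0645 0.043 ]
269 229 [0.522  0.0678 0.0395]
269 231 [0.5132 0.0777 0.0427]
269 233 [0.5088 0.0826 0.041 ]
269 235 [0.4937 0.0995 0.0519]
269 237 [0.4931 0.1002 0.046 ]
269 239 [0.4802 0.1147 0.0547]
269 241 [0.4737 0.122  0.056 ]
269 243 [0.4693 0.127  0.0549]
269 245 [0.464 0.133 0.055]
271 205 [0.4686 0.1209 0.1674]
271 207 [0.4659 0.1239 0.1643]
271 209 [0.4672 0.1224 0.1573]
271 211 [0.466  0.1237 0.1527]
271 213 [0.464  0.1259 0.149 ]
271 215 [0.4695 0.1197 0.1374]
271 217 [0.469  0.1202 0.1319]
271 219 [0.4693 0.1198 0.1256]
271 221 [0.4694 0.1197 0.1195]
271 223 [0.4696 0.1193 0.1131]
271 225 [0.4694 0.1195 0.1072]
271 227 [0.5245 0.0567 0.0388]
271 229 [0.5175 0.0646 0.0399]
271 231 [0.5122 0.0707 0.0393]
271 233 [0.5055 0.0782 0.0402]
271 235 [0.4905 0.0953 0.0511]
271 237 [0.4893 0.0966 0.0458]
271 239 [0.4765 0.1111 0.0546]
271 241 [0.4702 0.1183 0.0557]
271 243 [0.466  0.1231 0.0543]
271 245 [0.46   0.1299 0.0552]
```

Depth puts the tip about 20 mm above the TCP, over the key to within 3–5 mm. I'll go down to just above contact, then feel for it.

```bash
python3 -m crank '[[[0,0.02,-0.3,0,0,0,48],[0,0,-0.2,0,0,0,48],[0,0,0,0,0,0,48]]]'
python3 -m crank '[[[0,0,-0.05,0,0,0,48],[0,0,0,0,0,0,48]]]'
python3 -m crank '[[[0,0,-0.05,0,0,0,48],[0,0,0,0,0,0,48]]]'
```

```text
clock: 3.0
position: [0.486, 0.0938, 0.0477]
ee_rot: [0.83, -0.558, -0.001, 0.001]
ft_force: [0.3, 0.3, 1.2]
grip_width: 0.563
clock: 3.25
position: [0.487, 0.094, 0.046]
ee_rot: [0.829, -0.559, 0.0, 0.0]
ft_force: [-0.0, 0.2, -0.1]
grip_width: 0.563
clock: 3.5
position: [0.4869, 0.0939, 0.0428]
ee_rot: [0.829, -0.559, -0.0, 0.0]
ft_force: [0.3, -0.7, -0.4]
grip_width: 0.566
```

```bash
python3 -m crank '[[[0,0,-0.05,0,0,0,48],[0,0,0,0,0,0,48]]]'
python3 -m crank '[[[0,0,-0.05,0,0,0,48],[0,0,0,0,0,0,48]]]'
python3 - <<'E'
from h import *
p,d=manip.camera("side"); np.save("pics/side4.npy",d); print(manip.get_obs()["position"],manip.get_obs()["ft_force"])
cv2.imwrite("pics/side4.png",cv2.resize(p[170:280,210:320],None,fx=5.4,fy=5.4,interpolation=cv2.INTER_CUBIC))
E
```

```text
clock: 3.75
position: [0.4868, 0.0939, 0.0397]
ee_rot: [0.829, -0.559, -0.0, 0.0]
ft_force: [-0.2, -0.1, -0.1]
grip_width: 0.561
clock: 4.0
position: [0.4868, 0.0939, 0.0367]
ee_rot: [0.829, -0.559, -0.0, 0.0]
ft_force: [-0.0, 0.7, -0.5]
grip_width: 0.563
[0.4868889  0.09393664 0.03680652] [-0.37546017  0.13103776  0.32657374]
```

View pics/side4.png

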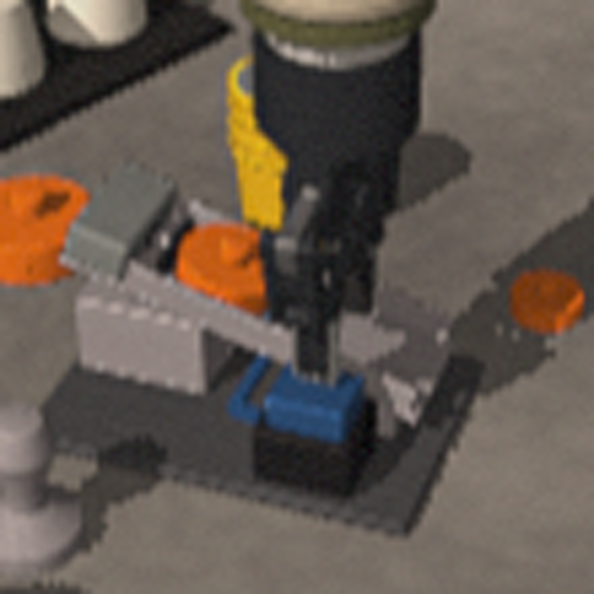

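The tip at crop (318,380) is just over the key pad, whose top spans about x 270–365, y 365–415. It isn't touching yet, so I'll keep going down.

```bash
python3 -m crank '[[[0,0,-0.05,0,0,0,48],[0,0,0,0,0,0,48]]]'
python3 -m crank '[[[0,0,-0.05,0,0,0,48],[0,0,0,0,0,0,48]]]'
python3 - <<'E'
from h import *
p,d=manip.camera("side"); np.save("pics/side5.npy",d)
for i in range(3): print(manip.get_obs()["position"],manip.get_obs()["ft_force"]);manip.camera("top")
cv2.imwrite("pics/side5.png",cv2.resize(p[190:270,220:310],None,fx=6.5,fy=6.5,interpolation=cv2.INTER_CUBIC))
E
```

```text
clock: 4.3
position: [0.4868, 0.0939, 0.0337]
ee_rot: [0.829, -0.559, -0.0, 0.0]
ft_force: [0.5, -0.5, -0.5]
grip_width: 0.563
clock: 4.55
position: [0.4871, 0.094, 0.0309]
ee_rot: [0.829, -0.559, 0.0, -0.0]
ft_force: [1.1, -0.2, 0.3]
grip_width: 0.561
[0.48709029 0.09400981 0.03094297] [-0.19351602  0.66389854  0.27377729]
[0.48708416 0.09399291 0.03097771] [ 0.95370234 -0.18112422  1.42080252]
[0.48708489 0.09398541 0.03100017] [ 0.33130832 -0.49094282 -0.16832274]
```

View pics/side5.png

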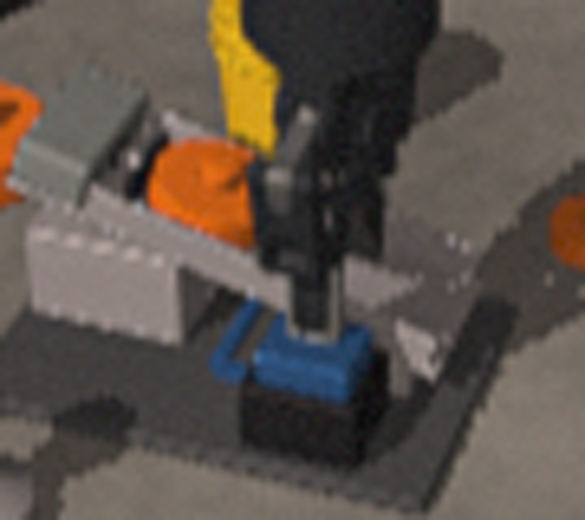

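```bash
python3 -m crank '[[[0,0,-0.05,0,0,0,48],[0,0,0,0,0,0,48]]]'
python3 -m crank '[[[0,0,-0.05,0,0,0,48],[0,0,0,0,0,0,48]]]'
python3 - <<'E'
from h import *
p,d=manip.camera("side"); np.save("pics/side6.npy",d)
for i in range(4): print(manip.get_obs()["position"],manip.get_obs()["ft_force"]);manip.camera("top")
cv2.imwrite("pics/side6.png",cv2.resize(p[190:270,220:310],None,fx=6.5,fy=6.5,interpolation=cv2.INTER_CUBIC))
E
```

```text
clock: 5.0
position: [0.4871, 0.094, 0.0278]
ee_rot: [0.829, -0.559, 0.0, -0.0]
ft_force: [1.2, 0.7, 1.2]
grip_width: 0.561
clock: 5.25
position: [0.4871, 0.094, 0.0249]
ee_rot: [0.829, -0.559, 0.0, -0.0]
ft_force: [-0.1, -0.1, 1.8]
grip_width: 0.564
[0.48712039 0.09398214 0.02491228] [0.68487592 0.09797802 1.74896554]
[0.48712059 0.09396133 0.02496483] [0.18836978 0.86708178 2.1619419 ]
[0.48714995 0.09399539 0.02502785] [1.6522295  1.02117015 2.91909456]
[0.48714056 0.09400704 0.025012  ] [1.43506163 1.28989095 2.2850264 ]
```

View pics/side6.png

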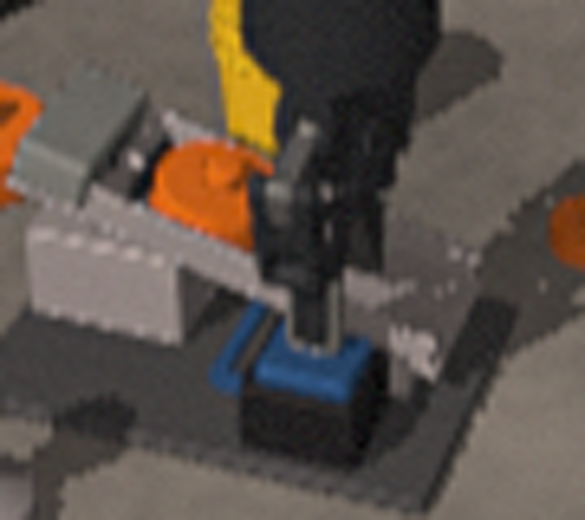

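The key is going down: its top is visibly lower and the upward force is about 2.3 N. I'll press on in small steps.

```bash
python3 -m crank '[[[0,0,-0.05,0,0,0,48],[0,0,-0.05,0,0,0,48],[0,0,0,0,0,0,48]]]'
python3 -m crank '[[[0,0,-0.03,0,0,0,48],[0,0,0,0,0,0,48]]]'
python3 - <<'E'
from h import *
p,d=manip.camera("side"); np.save("pics/side7.npy",d)
for i in range(3): print(manip.get_obs()["position"],manip.get_obs()["ft_force"]);q,e=manip.camera("top")
np.save("pics/top7.npy",e)
cv2.imwrite("pics/side7.png",np.hstack([cv2.resize(a,(400,400),interpolation=cv2.INTER_CUBIC) for a in(p[190:270,220:300],q[180:280,190:290])]))
E
```

```text
clock: 5.88
position: [0.4872, 0.0943, 0.0203]
ee_rot: [0.83, -0.558, 0.0, 0.0]
ft_force: [-7.8, -1.7, 25.6]
grip_width: 0.557
clock: 6.12
position: [0.4873, 0.0945, 0.0197]
ee_rot: [0.83, -0.558, 0.001, 0.0]
ft_force: [-16.5, -4.3, 45.4]
grip_width: 0.563
[0.48732489 0.09447645 0.01970981] [-16.21915233  -3.5814806   45.01076848]
[0.48733715 0.09448585 0.01971777] [-16.08863483  -3.10890623  45.0167571 ]
[0.4873201  0.09446852 0.01969789] [-15.3604533   -3.07202211  45.96983071]
```

View pics/side7.png

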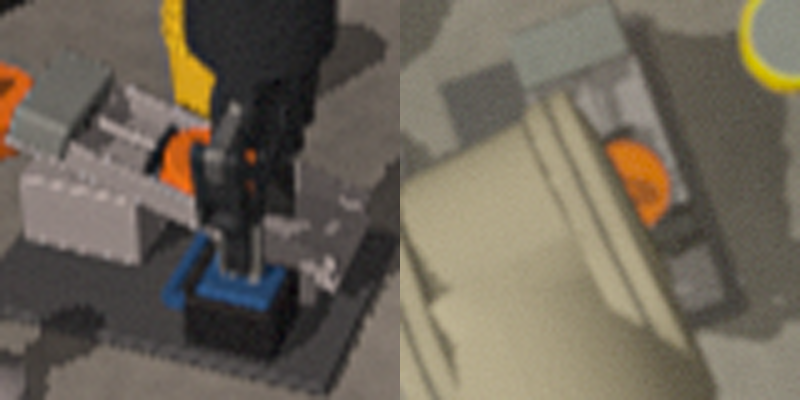

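The lid has been released and is stopped against the lane finger. But the force is 45 N, more than the key needs. Before easing off, I'll find where it acts.

```bash
python3 - <<'E'
from h import *
from scipy.spatial.transform import Rotation as Ro
o=manip.get_obs(); F=np.array(o["ft_force"]);T=np.array(o["torque"]);p=o["position"]; r=Ro.from_quat(o["ee_rot"]).as_matrix()
print(F,T,o["grip_width"])
# line of action r0 = FxT/|F|^2 (about unknown ref; show in disp axes)
r0=np.cross(F,T)/(F@F); f=F/np.linalg.norm(F)
c,s=np.cos(np.radians(22)),np.sin(np.radians(22)); D=np.array([[c,s,0],[-s,c,0],[0,0,1]])
print("F disp",D@F,"r0 disp",D@r0,"T",D@T)
for z in(.02,0,-.02,.1,.2): 
    k=(z-r0[2])/f[2]; print(z,(D@(r0+k*f)).round(4))
E
```

```text
[-15.65215199  -3.69173499  44.88204564] [0.28873175 3.96554169 0.36527844] 0.5599115459521439
F disp [-15.89537088   2.44048226  44.88204564] r0 disp [-0.0700724   0.03717288 -0.02683805] T [1.75322548 3.56862541 0.36527844]
0.02 [-0.0867  0.0397  0.02  ]
0 [-0.0796  0.0386  0.    ]
-0.02 [-0.0725  0.0375 -0.02  ]
0.1 [-0.115   0.0441  0.1   ]
0.2 [-0.1504  0.0495  0.2   ]
```

If the sensor sits about 0.2 m up at the wrist, the load acts on the key-side finger, about 28 mm off centre. That means the key has bottomed. I'll ease off to a modest hold.

```bash
python3 -m crank '[[[0,0,0.02,0,0,0,48],[0,0,0.02,0,0,0,48],[0,0,0,0,0,0,48]]]'
python3 - <<'E'
from h import *
p,d=manip.camera("side")
for i in range(3): print(manip.get_obs()["position"],manip.get_obs()["ft_force"]);q,e=manip.camera("top")
np.save("pics/top8.npy",e);np.save("pics/side8.npy",d);cv2.imwrite("pics/side8f.png",p);cv2.imwrite("pics/top8f.png",q)
cv2.imwrite("pics/side8.png",np.hstack([cv2.resize(a,(400,400),interpolation=cv2.INTER_CUBIC) for a in(p[200:260,230:290],q[190:270,200:280])]))
E
```

```text
clock: 6.7
position: [0.4872, 0.0942, 0.0205]
ee_rot: [0.829, -0.559, 0.0, 0.0]
ft_force: [-5.4, -0.5, 19.2]
grip_width: 0.565
[0.48717041 0.09415631 0.02047088] [-5.45868302 -0.54565671 19.36890335]
[0.48718302 0.09415808 0.02048861] [-5.1938734  -2.01241176 19.56664695]
[0.48716142 0.09418442 0.0204744 ] [-5.16187721 -1.40151701 20.39306676]
```

View pics/side8.png

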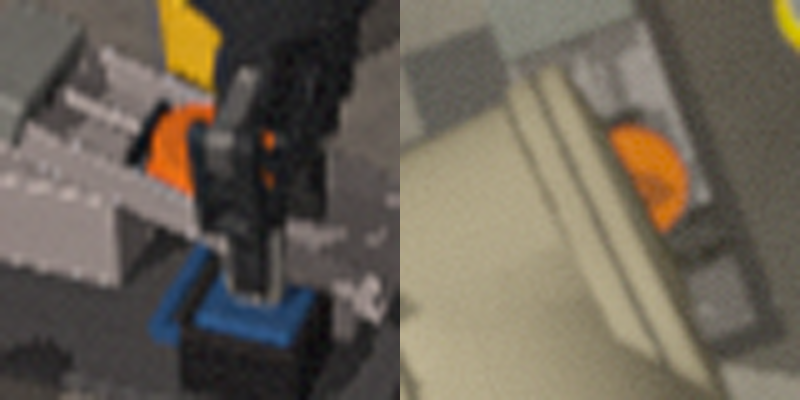

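```bash
python3 - <<'E'
from h import *
from scipy.optimize import least_squares
s=(.526,.0744,np.radians(22)); c,q=np.cos(s[2]),np.sin(s[2])
def tod(w): w=w-[s[0],s[1],0]; return np.stack([c*w[:,0]+q*w[:,1],-q*w[:,0]+c*w[:,1],w[:,2]],-1)
for n in("top","side"):
    p=cv2.imread(f"pics/{n}8f.png"); W=cloud(n,np.load(f"pics/{n}8.npy")); f=p.astype(int)
    b=(f[...,0]>f[...,2]*1.5)&(abs(W[...,2]-.046)<.008)&(np.hypot(W[...,0]-.475,W[...,1]-.123)<.03)
    o=(f[...,2]>f[...,0]*2)&(W[...,2]>.045)&(W[...,2]<.09)&(np.hypot(W[...,0]-.53,W[...,1]-.075)<.06)
    for nm,m in(("key",b),("lid",o)):
        if m.sum(): d=tod(W[m]); print(n,nm,m.sum(),"med",np.median(d,0).round(4),"p5",np.percentile(d,5,0).round(4),"p95",np.percentile(d,95,0).round(4))
    for k in ("7","8"): pass
# top: expected lid outline for several chute x
p=cv2.imread("pics/top8f.png").astype(int); om=((p[...,2]>p[...,0]*2)).astype(np.uint8); om[:190]=0;om[270:]=0;om[:,:215]=0;om[:,290:]=0
v,u=np.nonzero(om); P=np.array([ray("top",(a,b2),.062) for a,b2 in zip(u,v)]); d=tod(P)
print("top outline disp x",d[:,0].min(),d[:,0].max(),"y",d[:,1].min(),"n",len(u))
E
```

```text
top lid 182 med [ 0.0087 -0.0126  0.0665] p5 [-0.0128 -0.0238  0.0591] p95 [ 0.0307 -0.004   0.072 ]
side key 110 med [-0.0321  0.0726  0.0424] p5 [-0.0476  0.0527  0.039 ] p95 [-0.0099  0.0824  0.0442]
side lid 75 med [0.0268 0.0113 0.0682] p5 [ 0.0133 -0.0141  0.0599] p95 [0.0376 0.0296 0.0712]
top outline disp x -0.018869266274615007 0.06348655421994231 y -0.11906549592280771 n 278
```

```bash
python3 -m crank '[[[0,0,0,0,0,0,48],[0,0,0,0,0,0,48],[0,0,0,0,0,0,48],[0,0,0,0,0,0,48]]]'
python3 - <<'E'
from h import *
p,d=manip.camera("side");q,e=manip.camera("top")
for n,a in(("side",p),("top",q)):
    o=[]
    for im in(cv2.imread(f"pics/{n}8f.png"),a):
        f=im.astype(int); m=(f[...,2]>f[...,0]*2); m=m[195:250,225:275]; v,u=np.nonzero(m); o.append((m.sum(),u.mean().round(2),v.mean().round(2)))
    print(n,o)
cv2.imwrite("pics/end.png",np.vstack([p[150:350],q[100:300]])[:, :])
print(manip.get_obs()["ft_force"],manip.get_obs()["clock"])
E
```

```text
clock: 7.4
position: [0.4872, 0.0942, 0.0205]
ee_rot: [0.829, -0.559, 0.0, 0.0]
ft_force: [-5.7, -1.2, 20.2]
grip_width: 0.564
side [(np.int64(208), np.float64(31.59), np.float64(16.48)), (np.int64(207), np.float64(31.57), np.float64(16.44))]
top [(np.int64(202), np.float64(25.05), np.float64(28.95)), (np.int64(204), np.float64(25.0), np.float64(29.03))]
[-5.62256295 -0.98066886 19.7783292 ] 7.5
```

View pics/end.png

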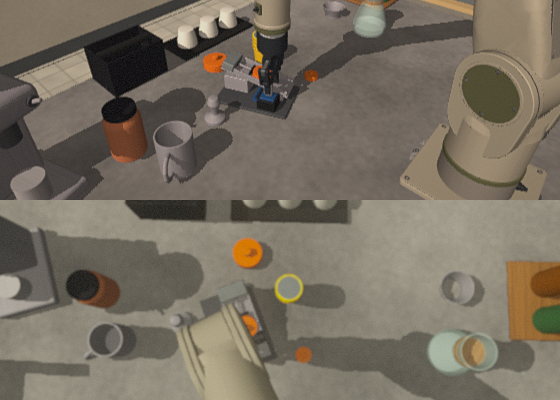

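The lid is still, the key is down, and the cups (289,188), tamper (side 214,260) and other objects are where they started. Handing in.

```bash
python3 -c "
from workcell import manip
print(manip.hand_in())"
```

```text
the job is handed in; nothing more can be done
None
```

I pressed the blue key down with one finger, and the other finger trapped the orange lid on the chute. I handed the job in at 7.5 s, still holding both; no verdict was reported.

- **Key:** the depth image puts its top at about 43–44 mm, against 44 mm when fully down. The finger presses on it with a steady 20 N.
- **Lid:** it has moved about 28 mm downhill to roughly dispenser x = 9 mm, where a lid resting against the finger should be. It shifted by less than 0.1 pixel over the last 0.7 s before handing in. The arm partly hides the contact from both cameras, so I inferred it from the lid's position and from the lid staying still.
- **Other objects:** the ones I could see, including the cups and the tamper, are standing where they were.

Two checks did not agree cleanly:
- **Camera offset:** the side camera placed the dispenser about 4–6 mm from where the top camera did. I used the top camera's position, and the fit with the fingers supported it.
- **Force peak:** when the key reached its stop, the wrist force briefly read about 48 N, mostly straight up, before I eased it to 20 N. The moment reading suggests this load was on the key finger rather than the gripper's body. That depends on my guess of where the force sensor sits.

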